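# Load the seed shaker and hold its run knob down

### The job

Get the seed shaker running: first stack the two loose sample cases squarely, one after the other, on the case already in the shaker's tray, setting them down without dropping them. Then fit the loose knob onto the shaker's D-shaped spindle, turned so that its nose points the way the spindle's flat faces and pushed fully home, and press it right down; finish while still holding it down with the gripper. Leave the glass jar, the tin and the spoon as they are.

Things in the scene. Friction and masses are not known exactly. Their poses are not given: they have to be found in the camera images.
- shaker: Seed shaker: low grey housing 160 (x) by 380 (y) by 60 mm high, fixed to the bench; origin at the centre of its underside on the bench; yaw varies a little. On its left half (+y) is a steel tray that holds one case; on its right half (-y) stands the control spindle, 200 mm from the tray's middle.
- tray_mid (a point): Middle of the shaker's tray floor, 64 mm above the bench, 100 mm to +y of the shaker's centre. A 5 mm high rim surrounds the place of the bottom case.
- base_case: Closed aluminium sample case already lying in the tray, the foot of the column: 80 (its x) by 56 (its y) by 40 mm high (z), about 0.3 kg; origin at the centre of its underside. Its long side runs along the shaker's x.
- case_1: Loose closed aluminium sample case on the bench, 80 (its x) by 56 (its y) by 40 mm high (z), flat smooth top and bottom, about 0.25 kg; origin at the centre of its underside. Grip it across its 56 mm width. Goes on the column; end for end makes no difference.
- case_2: Second loose case, identical to case_1; the two may be stacked in either order.
- knob: Loose black knob standing upright on the bench, 0.06 kg, 48 mm high; origin at the centre of its underside, z up. Round hub 40 mm across, 22 mm high; on it, from 22 to 48 mm height, a bar grip 13 mm thick (y) along x from -20 to +18 mm, tapering into a pointed nose at x = +31 mm with a white line on top. Underneath, see knob_mouth.
- knob_mouth (a point): Centre of the mouth of the D-shaped bore in the knob's underside (the same point and axes as knob). The bore goes up 18 mm, its flat on the nose side (+x), with about 1.2 mm of clearance all round the spindle: it goes on only within some 10 degrees of the right angle.
- spindle_tip (a point): Centre of the top of the upright brass D-shaped spindle: 16 mm diameter, tip bevelled over 3 mm, its flat 4 mm from the axis on its own +x side (axes turn with the spindle, z up). At rest 87.5 mm above the bench. Stiff to turn, it stays at its angle.
- collar (a point): Centre of the top of the steel collar on the spindle, 16 mm below spindle_tip, same axes: 30 mm across, with a flat pointed tab reaching 27 mm out on the side of the spindle's flat (+x). With the knob fully home its underside rests on this collar. Collar and spindle go down together when pressed.
- plunger (a joint): How far the spindle is pressed down, in m: 0 = up (spring), 0.008 = fully down against the stop. The spring takes 4 N to start and about 10 N at the stop; it comes back up when released.
- egg_jar: Bystander: egg-shaped glass seed jar on a foot, 68 mm across, 120 mm high; origin under its centre.
- tin: Bystander: round steel tin, 66 mm across, 100 mm high; origin under its centre.
- scoop: Bystander: steel sample spoon about 160 mm long lying flat on the bench beyond the shaker.
Not all that is in view belongs to the job. Leave any yellow look-alike of the case_2 alone. Of the things that look like the knob, take the one that is farthest to the robot's left at the start.

How it is judged:
By the outcome, as a careful person would: the job done as asked, in the order asked, and still so for the second after the job is handed in, while the arm keeps its last pose, push and grip.
It also fails if it takes over 72 s, if anything falls off the work surface, if the arm or the gripper's body presses on something with over 40 N, if the wrist force passes 120 N, or if a joint passes its speed limit or range.

### The arm

A 6-joint arm with a two-finger parallel gripper is mounted at the origin on the work surface. World frame = base frame: x ahead of the robot, y to its left, z up, the work surface at z = 0. Lengths are in m, angles in rad, forces in N, time in s.
With the tool pointing down it reaches from about 0.425 to 0.925 m from the base axis. Payload 12.5 kg.
Tool frame: the origin (TCP) lies at the very end of the fingers, on their centre line; the grasp point (between the pads) lies 19 mm behind it; z points along the fingers, y is the line along which they close (so a half turn about z gives the same grasp; the last joint's range is limited). The gripper opens to 85 mm and grips with 20 to 120 N. Pads are 22 mm wide; open, the fingers measure 114 mm over their backs; the gripper's body (76 mm by 85 mm) begins 54 mm behind the grasp point. The pads swing forward as they close: fully open they stand 13 mm farther back than shut.
Start: joints at [-1.36, 0.491, 1.559, -0, 1.092, -0.106], TCP at [0.195, -0.594, 0.194] pointing down, gripper open.
Joint ranges: [-3.1, 3.1], [-0.84, 2.19], [0.05, 2.79], [-1.13, 4.28], [0.06, 2.93], [-2.69, 2.69]. Speed limits (rad/s): [2.22, 2.22, 2.79, 3.14, 3.14, 3.14].

### API

Orientations are given as a unit quaternion [x, y, z, w].
In Python, from plant import monitor, eyes, workorder gives the robot as it stands.
- The arm moves only by the tool send_rows, never from a script. Its argument "deltas" is a list of rows, each a list of 6 numbers: the shift along the world's x, y, z in mm, then the turn, a rotation vector about the world's x, y, z in rad. In form: [[tx, ty, tz, wx, wy, wz], ...]. A call has 1 to 10 rows; each row is the pose to reach, as a shift and turn from the pose commanded when the call began; what a row does not reach only later rows make up. A row lasts 1/12 s, in which the tool goes at most 41.7 mm and 7.16 degrees, less where a joint would pass 70% of its speed; a pose out of reach is approached as far as the arm can. A call with a gripper value outside its range is refused whole. "fingers" is the closure in counts, from 0 (fully open) to 255 (shut), set as the call begins (left out, the last holds). The fingers move at their own pace and stop on an object; "grip_force" is the grip in N (left out, the last holds). Time passes only in rows, so rows that repeat a pose let the fingers close. It gives the time, the measured TCP pose, the force, the opening and the grip force at its end, in the units of the state.
- monitor.state(): the state, without advancing time (a new reading comes with each control period).
- eyes.read_camera(name): name is "scene" or "top" or "wrist"; returns a dict with "img" (420x560x3 uint8, red, green, blue), "vfov" (degrees; the focal length in pixels is half the picture's height over the tangent of half this angle, whatever the lens; pixels are square), "cx", "cy" (the principal point, pixels), "cam_to_world" (4x4, takes a point from camera to world coordinates). Camera axes: x right, y down, z forward; pixel columns grow to the right and rows downward; lengths in m; the calibration is good to about 2 mm. A picture is of the moment at which its call begins. There is no depth.
- workorder.job_done(): hands the job in; it is judged then, once.
The state is a dict: "t": time; "joints": joint angles; "joint_vel": joint speeds; "tau": joint torques, N m; "tcp_pos": TCP position; "orientation": TCP orientation; "force": force on the tool from outside, world axes, zero at the start; "wrist_torque": the same for the moment, N m; "width": opening from 0.0 (shut) to 1.0 (fully open); "finger_force": force on a finger pad.
Only numpy, scipy, OpenCV 4.12 (cv2) and the standard library are available. Lean on these libraries where they do the work, as an engineer would, in place of code of your own. Each camera call takes 0.05 s, during which the arm holds its last target. There are 200 camera calls.

## Working session

There is one attempt and no reset: what is moved stays moved. The work goes in short steps, Python scripts to look and compute and a tool call to move; the robot and the scene stay as the last step left them, time stands still between calls to the robot, and variables do not carry over. Pictures are saved under pics/ and viewed, at most 10 in all, crops included, and the job is handed in when it is done.

Besides the shell and the picture viewer there is one more tool, called after "Call:" as name([rows], argument=value, ...), one row to a line, values as JSON. send_rows: Moves the arm, as the interface text tells. Its arguments: {"type":"object","properties":{"deltas":{"type":"array","items":{"type":"array","items":{"type":"number"}}},"fingers":{"type":"number"},"grip_force":{"type":"number"}},"required":["deltas"]}

```bash
mkdir -p pics; ls; cat > h.py <<'E'
import numpy as np, cv2
from plant import monitor, eyes, workorder
def cam(n):
    c=eyes.read_camera(n); c['f']=c['img'].shape[0]/2/np.tan(np.radians(c['vfov'])/2); c['T']=np.array(c['cam_to_world']); return c
def cast(c,u,v,z):
    d=c['T'][:3,:3]@np.array([(u-c['cx'])/c['f'],(v-c['cy'])/c['f'],1.]); o=c['T'][:3,3]
    return (o+d*(z-o[2])/d[2])
def proj(c,p):
    q=c['T'][:3,:3].T@(np.array(p)-c['T'][:3,3]); return q[0]/q[2]*c['f']+c['cx'],q[1]/q[2]*c['f']+c['cy']
def save(c,n): cv2.imwrite('pics/'+n,c['img'][:,:,::-1])
E
python3 - <<'E'
from h import *
import pickle
D={}
for n in('scene','top','wrist'):
    c=cam(n);D[n]=c;save(c,n+'0.png');print(n,c['T'].round(3).tolist(),c['f'],c['cx'],c['cy'])
pickle.dump(D,open('c0.pkl','wb'))
print(monitor.state())
a=np.hstack([D['top']['img']]);cv2.imwrite('pics/t0.png',cv2.resize(a,(800,600),interpolation=cv2.INTER_CUBIC)[:,:,::-1])
cv2.imwrite('pics/s0.png',cv2.resize(D['scene']['img'],(800,600),interpolation=cv2.INTER_CUBIC)[:,:,::-1])
E
```

```text
pics
scene [[0.851, 0.41, -0.327, 0.974], [0.525, -0.662, 0.536, -0.68], [0.003, -0.628, -0.778, 1.054], [0.0, 0.0, 0.0, 1.0]] 424.5470358531856 279.666351706832 211.36587184521971
top [[0.007, -0.982, 0.189, 0.404], [-1.0, -0.005, 0.009, -0.001], [-0.008, -0.189, -0.982, 0.953], [0.0, 0.0, 0.0, 1.0]] 394.3377698792278 279.8342752847736 207.80199231139306
wrist [[0.311, -0.908, -0.28, 0.266], [-0.95, -0.298, -0.091, -0.569], [-0.001, 0.294, -0.956, 0.373], [0.0, 0.0, 0.0, 1.0]] 343.41230538398213 278.4378166934399 213.1077107400445
{'t': 0.15, 'joints': array([-1.35958838e+00,  4.91413265e-01,  1.55927550e+00, -1.01758197e-05,
        1.09168602e+00, -1.05590612e-01]), 'joint_vel': array([ 0.00081876, -0.00242615, -0.00248836,  0.00108658,  0.0002238 ,
        0.00133745]), 'tau': array([ 2.00545917e-03, -6.18708944e+01, -2.61692888e+01, -5.30219086e-05,
        3.22644337e-03, -1.44941475e-05]), 'tcp_pos': array([ 0.19469209, -0.59372097,  0.19397855]), 'orientation': array([ 9.87480596e-01,  1.57740036e-01, -2.51498735e-05, -3.90281944e-04]), 'force': array([-0.41713081,  0.02690521,  0.40611374]), 'wrist_torque': array([ 0.00887651, -0.03772713,  0.03780484]), 'finger_force': 0.0, 'width': 1.0011275379302202}
```

View pics/t0.png

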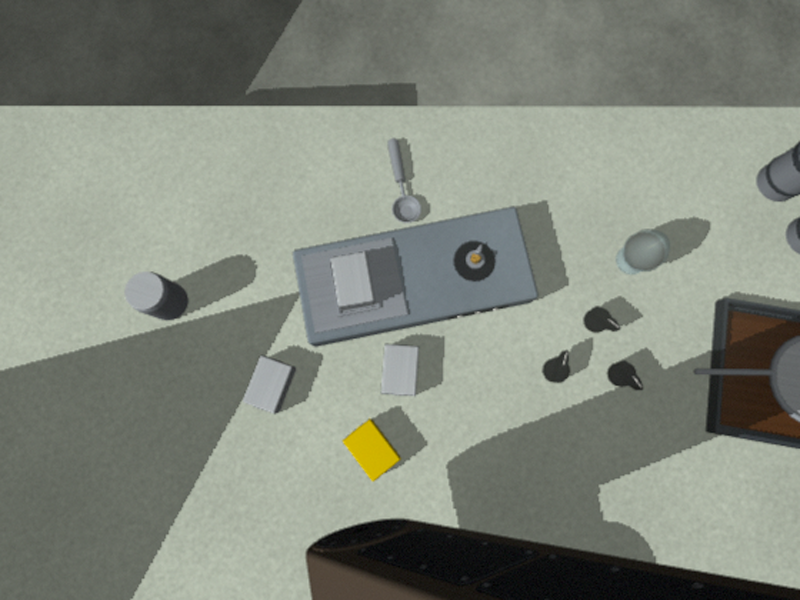

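View pics/s0.png

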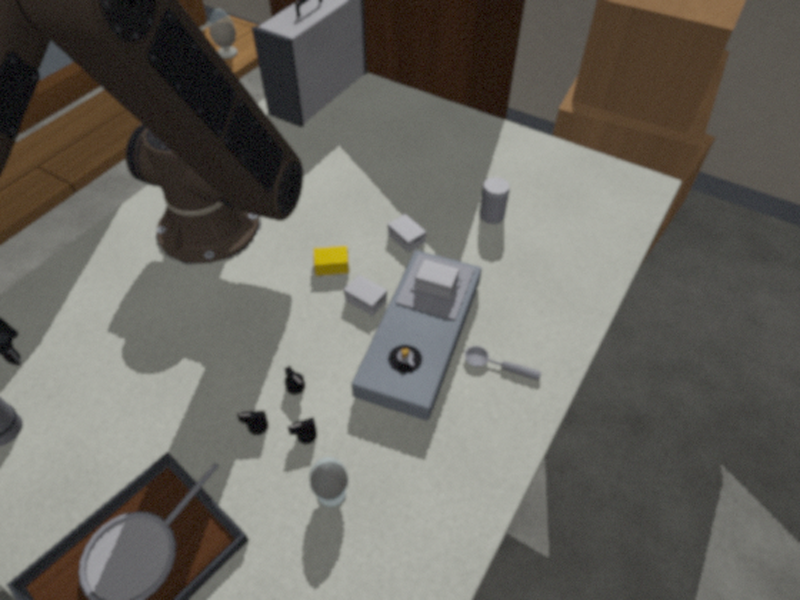

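The top view, in 800x600 px, shows the loose cases at (400,370) and (269,384), the yellow decoy at (371,449), and the base case at (352,279). The spindle is at (475,258) with its tab up and to the right. Of the three knobs, the leftmost is at (557,368), with its nose pointing up and slightly right.

```bash
python3 - <<'E'
from h import *
import pickle
D=pickle.load(open('c0.pkl','rb'));c=D['top'];I=c['img'].astype(int);k=.7
for z in(0,.04,.104):
    pass
hsv=cv2.cvtColor(c['img'],cv2.COLOR_RGB2HSV)
for nm,(u,v),z in[('near',(400,368),.04),('left',(269,382),.04),('base',(350,276),.104)]:
    u=int(u*k);v=int(v*k);print(nm,I[v,u],hsv[v,u],I[v+40,u] )
    r=28
    # flood fill around seed
    m=np.zeros((422,562),np.uint8)
    cv2.floodFill(c['img'].copy(),m,(u,v),0,(9,)*3,(9,)*3,4|cv2.FLOODFILL_FIXED_RANGE|cv2.FLOODFILL_MASK_ONLY|(255<<8))
    m=m[1:-1,1:-1]; m=cv2.morphologyEx(m,cv2.MORPH_OPEN,np.ones((3,3)))
    ct=max(cv2.findContours(m,0,1)[0],key=cv2.contourArea)[:,0]
    P=np.array([cast(c,a,b,z)[:2] for a,b in ct],np.float32)
    R=cv2.minAreaRect(P*1000);B=cv2.boxPoints(R);print(R,B.round().tolist())
m=(I.sum(2)<100).astype(np.uint8)
n,l,s,ce=cv2.connectedComponentsWithStats(m)
for i in range(1,n):
    if 40<s[i,4]<2000: print('dark',ce[i],s[i],cast(c,*ce[i],.02).round(3))
x=(370,220,470,290)
def crop(x0,y0,x1,y1): return cv2.resize(c['img'][y0:y1,x0:x1],(400,300),interpolation=cv2.INTER_CUBIC)
a=np.vstack([np.hstack([crop(365,225,425,270),crop(302,155,362,200)]),np.hstack([crop(215,160,295,220),crop(165,235,305,340)])])
cv2.imwrite('pics/crop.png',a[:,:,::-1])
E
```

```text
near [167 172 174] [ 99  10 174] [112 117 107]
((460.63226318359375, 9.661514282226562), (53.18531799316406, 74.93301391601562), 86.49365997314453) [[422.0, -15.0], [496.0, -19.0], [500.0, 34.0], [425.0, 38.0]]
left [167 172 174] [ 99  10 174] [169 178 163]
((436.51104736328125, 222.02188110351562), (51.05057907104492, 75.00362396240234), 70.848388671875) [[393.0, 210.0], [464.0, 186.0], [480.0, 234.0], [409.0, 258.0]]
base [164 169 171] [ 99  10 171] [106 117 123]
((595.5203247070312, 82.85250854492188), (75.93946075439453, 50.79075241088867), 11.037942886352539) [[553.0, 101.0], [563.0, 51.0], [638.0, 65.0], [628.0, 115.0]]
dark [498.66190476 283.16190476] [495 263   8  40 210] [ 0.409 -0.499  0.02 ]
dark [531.00436681 275.36244541] [516 264  30  23 229] [ 0.427 -0.575  0.02 ]
dark [529.78899083 289.66055046] [518 286  26   9 109] [ 0.394 -0.569  0.02 ]
```

View pics/crop.png

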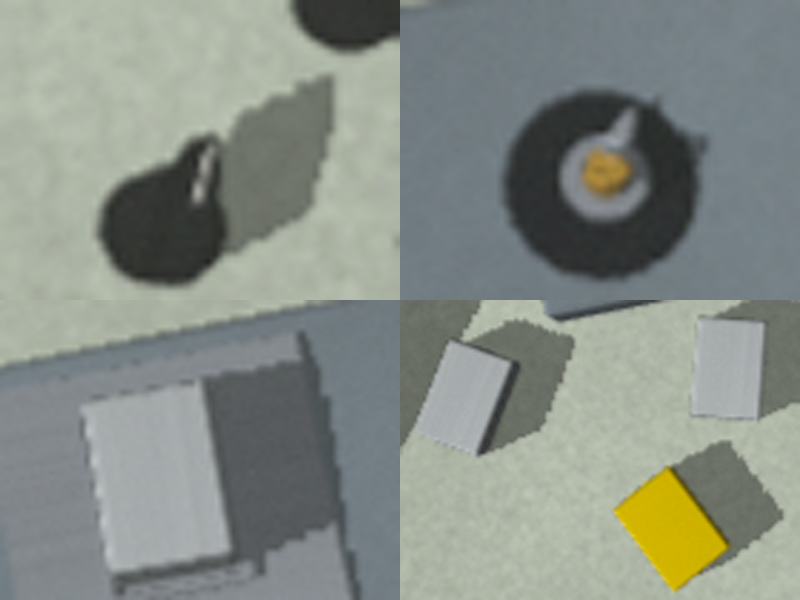

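The crop shows the knob's white line at about -15° and the collar tab at about -21°. I'll move toward the knob and take a wrist view there.

Call:
send_rows([
  [235,354,40,0,0,-0.38],
  [235,354,40,0,0,-0.38],
  [235,354,40,0,0,-0.38],
  [235,354,40,0,0,-0.38],
  [235,354,40,0,0,-0.38],
  [235,354,40,0,0,-0.38],
  [235,354,40,0,0,-0.38],
  [235,354,40,0,0,-0.38],
  [235,354,40,0,0,-0.38],
  [235,354,40,0,0,-0.38],
], fingers=0, grip_force=50)

```text
t: 0.98
tcp_pos: [0.4247, -0.2466, 0.2337]
orientation: [0.999, -0.032, 0.0, 0.0]
force: [0.4, -0.2, -0.1]
width: 1.001
finger_force: 0.0
```

Call:
send_rows([
  [0,0,0,0,0,0],
  [0,0,0,0,0,0],
  [0,0,0,0,0,0],
])

```text
t: 1.23
tcp_pos: [0.4239, -0.2485, 0.2333]
orientation: [1.0, -0.031, -0.0, 0.0]
force: [-0.2, 0.1, 0.5]
width: 0.996
finger_force: 0.0
```

```bash
python3 - <<'E'
from h import *
import pickle
c=cam('wrist');pickle.dump(c,open('w1.pkl','wb'));save(c,'w1.png')
s=monitor.state();print(s['t'],s['tcp_pos'],s['orientation'],s['joints'].round(2))
E
```

```text
1.2833 [ 0.42363124 -0.24908029  0.23325788] [ 9.99492117e-01 -3.18664190e-02 -1.95635426e-04  3.01092371e-05] [-0.67  0.26  1.82 -0.    1.06  0.97]
```

View pics/w1.png

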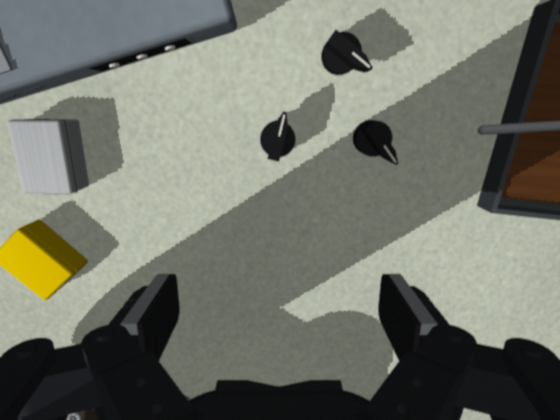

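The wrist view shows the knob at about (278,139) with its white line from (284,114) to (281,136). The near case is at (42,157) and the yellow decoy at (42,260).

```bash
cat >> h.py <<'E'
def knob(c,x0,y0,x1,y1):
    I=c['img'][y0:y1,x0:x1].astype(int);g=I.sum(2)
    d=(g<130).astype(np.uint8); n,l,s,ce=cv2.connectedComponentsWithStats(d); i=1+np.argmax(s[1:,4])
    ct=max(cv2.findContours((l==i).astype(np.uint8),0,1)[0],key=cv2.contourArea)
    hull=np.zeros(d.shape,np.uint8);cv2.fillConvexPoly(hull,cv2.convexHull(ct),1);hull=cv2.erode(hull,np.ones((3,3)))
    w=(hull>0)&(g>220); v,u=np.nonzero(w)
    P=np.array([cast(c,a+x0,b+y0,.048)[:2] for a,b in zip(u,v)])
    m=P.mean(0);dd=np.linalg.svd(P-m)[2][0]; 
    yaw=np.degrees(np.arctan2(dd[1],dd[0])); t=(P-m)@dd
    return len(P),m,yaw,t.min(),t.max()
def rect(c,u,v,z,tol=12):
    m=np.zeros((c['img'].shape[0]+2,c['img'].shape[1]+2),np.uint8)
    cv2.floodFill(cv2.GaussianBlur(c['img'],(3,3),0),m,(u,v),0,(tol,)*3,(tol,)*3,4|cv2.FLOODFILL_FIXED_RANGE|cv2.FLOODFILL_MASK_ONLY|(255<<8))
    m=cv2.morphologyEx(m[1:-1,1:-1],cv2.MORPH_CLOSE,np.ones((5,5)));m=cv2.morphologyEx(m,cv2.MORPH_OPEN,np.ones((5,5)))
    ct=max(cv2.findContours(m,0,1)[0],key=cv2.contourArea)[:,0]
    R=cv2.minAreaRect(np.array([cast(c,a,b,z)[:2]*1000 for a,b in ct],np.float32))
    a=R[2]+(90 if R[1][0]<R[1][1] else 0); a=(a+90)%180-90
    return np.round(R[0],1),np.round(R[1],1),round(a,1)
E
python3 - <<'E'
from h import *
import pickle
c=pickle.load(open('w1.pkl','rb'))
print(knob(c,250,100,315,170))
print(rect(c,40,157,.04))
t=pickle.load(open('c0.pkl','rb'))['top']
print(knob(t,370,235,405,272),rect(t,280,258,.04),rect(t,188,267,.04),rect(t,245,193,.104))
print(cast(c,278,139,.02),cast(t,389.5,258.75,.011))
E
```

```text
(60, array([ 0.47838018, -0.25310868]), np.float64(162.80178001664413), np.float64(-0.008145363152975022), np.float64(0.008437215814675707))
(array([471.5,  10.4]), array([ 78.2, 156.8]), -19.1)Traceback (most recent call last):
  File "<stdin>", line 7, in <module>
  File "h.py", line 13, in knob
    d=(g<130).astype(np.uint8); n,l,s,ce=cv2.connectedComponentsWithStats(d); i=1+np.argmax(s[1:,4])
                                                                                  ~~~~~~~~~^^^^^^^^^
    return _wrapfunc(a, 'argmax', axis=axis, out=out, **kwds)
    return bound(*args, **kwds)
ValueError: attempt to get argmax of an empty sequence
```

Call:
send_rows([
  [37,259,-93,0,0,0],
  [37,259,-93,0,0,0],
  [37,259,-93,0,0,0],
  [37,259,-93,0,0,0],
  [37,259,-93,0,0,0],
  [37,259,-93,0,0,0],
  [37,259,-93,0,0,0],
  [37,259,-93,0,0,0],
  [37,259,-93,0,0,0],
  [37,259,-93,0,0,0],
])

```text
t: 2.12
tcp_pos: [0.4612, 0.0092, 0.1405]
orientation: [0.999, -0.032, -0.0, 0.0]
force: [0.4, -0.9, -0.5]
width: 1.0
finger_force: 0.0
```

```bash
python3 - <<'E'
from h import *
import pickle
c=cam('wrist');pickle.dump(c,open('w2.pkl','wb'));save(c,'w2.png')
s=monitor.state();print(s['t'],s['tcp_pos'],s['orientation'],s['joints'].round(2))
t=cam('top');print(rect(t,280,258,.04,9),rect(t,188,267,.04,9),rect(t,245,193,.104,9))
u,v=proj(c,[.46,.01,.04]);print(u,v)
try: print(rect(c,int(u),int(v),.04))
except Exception as e: print(e)
E
```

```text
2.1667 [0.46124835 0.00898812 0.14068179] [ 9.99468089e-01 -3.26111420e-02  1.79746199e-04  1.39293218e-04] [-0.12  0.33  2.01 -0.    0.8   1.51]
(array([485.9,  17.4]), array([259.2, 191.9]), 77.1) (array([434.3, 223. ]), array([49.2, 77.7]), -18.9) (array([604.1,  84.8]), array([58.9, 51.1]), 7.2)
278.76159855468626 201.85925007845628
(array([410.7, -40.9]), array([254.3, 386.1]), -78.2)
```

View pics/w2.png

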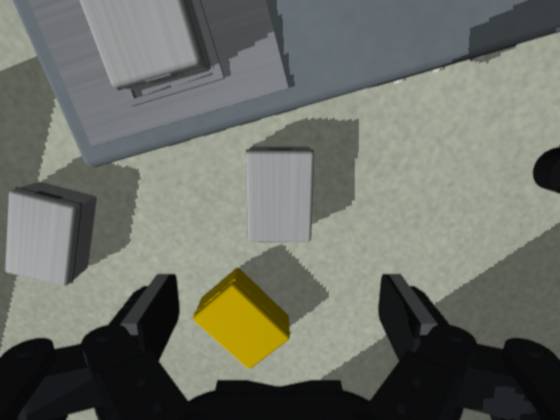

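The wrist view shows the near case top with corners at about (247,150), (312,150), (311,241) and (248,241). The left case is at the lower left and the base case at the top.

```bash
cat >> h.py <<'E'
def rect2(c,u,v,z,thr=440):
    I=c['img'].astype(int); m=((I[:,:,2]>=I[:,:,1])&(I.sum(2)>thr)).astype(np.uint8)
    m=cv2.morphologyEx(m,cv2.MORPH_OPEN,np.ones((3,3)))
    n,l,s,ce=cv2.connectedComponentsWithStats(m); i=l[int(v),int(u)]
    ct=max(cv2.findContours((l==i).astype(np.uint8),0,1)[0],key=cv2.contourArea)[:,0]
    R=cv2.minAreaRect(np.array([cast(c,a,b,z)[:2]*1000 for a,b in ct],np.float32))
    a=R[2]+(90 if R[1][0]<R[1][1] else 0); a=(a+90)%180-90
    return np.round(R[0],1),np.round(R[1],1),round(a,1)
E
python3 - <<'E'
from h import *
import pickle
c=pickle.load(open('w2.pkl','rb'));t=pickle.load(open('c0.pkl','rb'))['top']
I=c['img'];print(I[197,280],I[232,40],I[40,140],I[130,200])
for n,a in [('near',(c,280,197,.04)),('left',(c,42,230,.04)),('base',(c,145,40,.104)),('tn',(t,280,258,.04)),('tl',(t,188,267,.04)),('tb',(t,245,193,.104))]: print(n,rect2(*a))
E
```

```text
[149 151 151] [157 159 160] [149 151 152] [ 93 100 106]
near (array([462.7,  10.4]), array([51.7, 74.7]), -4.0)
left (array([438.6, 223.2]), array([51.3, 74.8]), -19.1)
base (array([582.5,  81.8]), array([44.8, 51.9]), -79.4)
tn (array([461.,   8.]), array([50.5, 76.6]), -4.0)
tl (array([436.5, 221.6]), array([51.5, 76.7]), -18.6)
tb (array([596.2,  83.9]), array([77.9, 53.5]), 10.9)
```

Call:
send_rows([
  [1,1,-40,0,0,0],
  [1,1,-80,0,0,0],
  [1,1,-110,0,0,0],
  [1,1,-124,0,0,0],
  [1,1,-132,0,0,0],
  [1,1,-132,0,0,0],
])

```text
t: 2.72
tcp_pos: [0.4617, 0.0106, 0.0075]
orientation: [0.999, -0.032, -0.001, -0.0]
force: [-0.1, 0.5, -0.4]
width: 1.001
finger_force: 0.0
```

Call:
send_rows([
  [0,0,0,0,0,0],
  [0,0,0,0,0,0],
  [0,0,0,0,0,0],
  [0,0,0,0,0,0],
  [0,0,0,0,0,0],
  [0,0,0,0,0,0],
  [0,0,0,0,0,0],
], fingers=255, grip_force=50)

```text
t: 3.3
tcp_pos: [0.4621, 0.0116, 0.0087]
orientation: [1.0, -0.032, 0.0, 0.0]
force: [-0.6, -0.0, -0.6]
width: 0.006
finger_force: 0.0
```

The fingers closed fully without catching anything, so I'll look.

```bash
python3 - <<'E'
from h import *
c=cam('wrist');s=cam('scene');S=s['img'][120:260,180:380]
cv2.imwrite('pics/x.png',np.hstack([cv2.resize(c['img'],(400,300)),cv2.resize(S,(400,300))])[:,:,::-1])
print(monitor.state()['width'],monitor.state()['finger_force'],monitor.state()['t'])
E
```

```text
0.0011419096880624913 0.0 3.4
```

View pics/x.png

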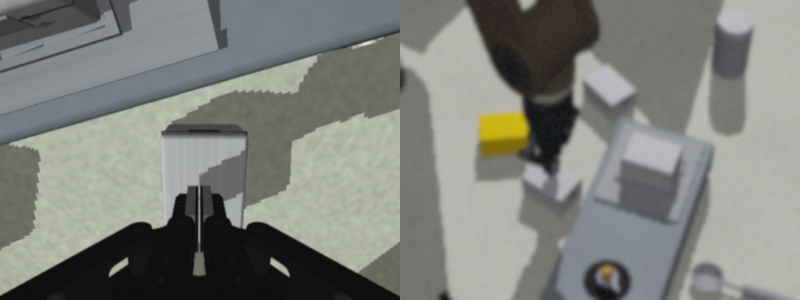

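```bash
python3 - <<'E'
from h import *
c=cam('wrist');s=cam('scene');st=monitor.state();p=st['tcp_pos']
print(p,st['joints'],c['T'].round(3).tolist())
print('tcp proj wrist',proj(c,p),'scene',proj(s,p), 'tcp+up40',proj(c,p+[0,0,.04]),proj(s,p+[0,0,.04]))
print(rect2(c,240,240,.04))
a=cv2.resize(c['img'][170:330,180:390],(420,320),interpolation=cv2.INTER_CUBIC)
x=cv2.resize(s['img'][170:230,220:290],(380,320),interpolation=cv2.INTER_CUBIC)
cv2.imwrite('pics/x2.png',np.hstack([a,x])[:,:,::-1])
E
```

```text
[0.46206357 0.01157356 0.0084825 ] [-1.17963095e-01  5.73286469e-01  2.12024679e+00 -2.11348111e-04
  4.48040174e-01  1.51613288e+00] [[-0.063, -0.954, -0.293, 0.537], [-0.998, 0.06, 0.018, 0.008], [0.0, 0.294, -0.956, 0.188], [0.0, 0.0, 0.0, 1.0]]
tcp proj wrist (np.float64(280.25515885134354), np.float64(246.56875711049494)) scene (np.float64(255.76046696046313), np.float64(207.940718571586)) tcp+up40 (np.float64(280.72602192222), np.float64(280.76224758123254)) (np.float64(255.23584873077425), np.float64(199.78912067746484))
(array([469.8,   9.9]), array([52.5, 62.2]), -4.3)
```

View pics/x2.png

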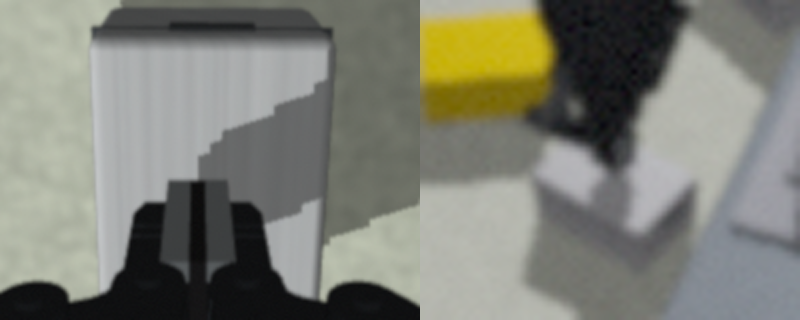

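```bash
python3 - <<'E'
from h import *
c=cam('wrist');s=cam('scene');p=monitor.state()['tcp_pos']
for h in(0,.02,.03,.035,.04): print(h,[tuple(np.round(proj(c,p+[dx,0,h]),1)) for dx in(0,.011)],np.round(proj(s,p+[0,0,h]),1),np.round(proj(s,p+[.011,0,h]),1))
# triangulate
A=[];b=[]
for k,u,v in((c,279,260),(s,256,201)):
    d=k['T'][:3,:3]@np.array([(u-k['cx'])/k['f'],(v-k['cy'])/k['f'],1.]);d/=np.linalg.norm(d);M=np.eye(3)-np.outer(d,d);A.append(M);b.append(M@k['T'][:3,3])
print(np.linalg.lstsq(np.vstack(A),np.hstack(b),rcond=None)[0],p)
# case width vs finger scale at row 240
print(cast(c,226.5,190,.04),cast(c,344,190,.04), cast(c,226.5,184,.04))
E
```

```text
0 [(np.float64(280.3), np.float64(246.6)), (np.float64(279.0), np.float64(228.3))] [255.7 208. ] [258.6 209.4]
0.02 [(np.float64(280.5), np.float64(261.8)), (np.float64(279.1), np.float64(241.7))] [255.5 203.9] [258.4 205.3]
0.03 [(np.float64(280.6), np.float64(270.8)), (np.float64(279.2), np.float64(249.7))] [255.4 201.9] [258.3 203.3]
0.035 [(np.float64(280.7), np.float64(275.7)), (np.float64(279.2), np.float64(254.0))] [255.3 200.8] [258.2 202.3]
0.04 [(np.float64(280.7), np.float64(280.8)), (np.float64(279.2), np.float64(258.6))] [255.2 199.8] [258.2 201.2]
[0.46707457 0.01172064 0.04322048] [0.46201364 0.01156318 0.00841412]
[0.5036238  0.03295786 0.04      ] [ 0.50034004 -0.01885354  0.04      ] [0.50631383 0.03266705 0.04      ]
```

The triangulated fingertips sit at z≈0.043, so the real tips are about 35 mm above the reported TCP. They shut just above the case. I'll probe gently to get the exact offset.

Call:
send_rows([
  [0,0,-1,0,0,0],
  [0,0,-2,0,0,0],
  [0,0,-2,0,0,0],
])

```text
t: 3.85
tcp_pos: [0.462, 0.0115, 0.0063]
orientation: [0.999, -0.032, -0.0, 0.0]
force: [0.4, -0.5, -0.4]
width: -0.001
finger_force: 0.0
```

Call:
send_rows([
  [0,0,-1,0,0,0],
  [0,0,-2,0,0,0],
  [0,0,-2,0,0,0],
])

```text
t: 4.1
tcp_pos: [0.462, 0.0115, 0.0043]
orientation: [1.0, -0.032, -0.0, 0.0]
force: [-0.1, 0.5, 0.0]
width: -0.001
finger_force: 0.0
```

Call:
send_rows([
  [0,0,-1,0,0,0],
  [0,0,-2,0,0,0],
  [0,0,-2,0,0,0],
])

```text
t: 4.35
tcp_pos: [0.4622, 0.0115, 0.0031]
orientation: [1.0, -0.032, 0.0, 0.0]
force: [-2.5, -0.0, 14.1]
width: 0.0
finger_force: 6.8
```

Contact came at TCP z≈0.0035, so the shut tips are about 36.5 mm above the reported TCP. I'll correct all heights by that, then re-grasp.

Call:
send_rows([
  [0,0,15,0,0,0],
  [0,-2,35,0,0,0],
  [0,-2,35,0,0,0],
  [0,-2,35,0,0,0],
  [0,-2,35,0,0,0],
  [0,-2,35,0,0,0],
  [0,-2,35,0,0,0],
  [0,-2,35,0,0,0],
], fingers=0)

```text
t: 5.02
tcp_pos: [0.4618, 0.0096, 0.037]
orientation: [1.0, -0.032, -0.0, 0.0]
force: [-0.3, 0.3, -0.3]
width: 0.998
finger_force: 0.0
```

Call:
send_rows([
  [0,0,-20,0,0,0],
  [0,0,-40,0,0,0],
  [0,0,-60,0,0,0],
  [0,0,-69,0,0,0],
  [0,0,-69,0,0,0],
])

```text
t: 5.43
tcp_pos: [0.4611, 0.0096, -0.0332]
orientation: [0.999, -0.032, -0.002, -0.0]
force: [0.6, -0.2, 0.6]
width: 1.002
finger_force: 0.0
```

Call:
send_rows([
  [0,0,0,0,0,0],
  [0,0,0,0,0,0],
  [0,0,0,0,0,0],
  [0,0,0,0,0,0],
  [0,0,0,0,0,0],
  [0,0,0,0,0,0],
], fingers=255, grip_force=50)

```text
t: 5.93
tcp_pos: [0.4625, 0.0095, -0.0305]
orientation: [1.0, -0.032, 0.001, 0.0]
force: [-0.5, -0.6, 8.5]
width: 0.647
finger_force: 54.0
```

Call:
send_rows([
  [0,0,25,0,0,0],
  [0,0,60,0,0,0],
  [0,0,100,0,0,0.06],
  [0,0,128,0,0,0.12],
  [30,17,130,0,0,0.18],
  [65,36,130,0,0,0.256],
  [100,55,130,0,0,0.256],
  [125,69,130,0,0,0.256],
  [134,74,130,0,0,0.256],
  [134,74,130,0,0,0.256],
])

```text
t: 6.77
tcp_pos: [0.5973, 0.0846, 0.0984]
orientation: [0.995, 0.097, 0.0, 0.0]
force: [-1.1, 0.2, -2.8]
width: 0.644
finger_force: 55.1
```

```bash
python3 - <<'E'
from h import *
import pickle
c=cam('wrist');s=cam('scene');t=cam('top');pickle.dump((c,s,t),open('p1.pkl','wb'))
st=monitor.state();print(st['t'],st['tcp_pos'],st['orientation'],st['width'],st['finger_force'],st['force'])
a=cv2.resize(c['img'],(800,600),interpolation=cv2.INTER_CUBIC)
cv2.imwrite('pics/p1.png',a[:,:,::-1])
E
```

```text
6.9167 [0.59471542 0.08308598 0.09835286] [ 9.95364069e-01  9.61762041e-02 -7.10919179e-04  5.47636241e-05] 0.6464982752720099 55.091060400009155 [-0.54661319  0.1512201  -3.54828174]
```

View pics/p1.png

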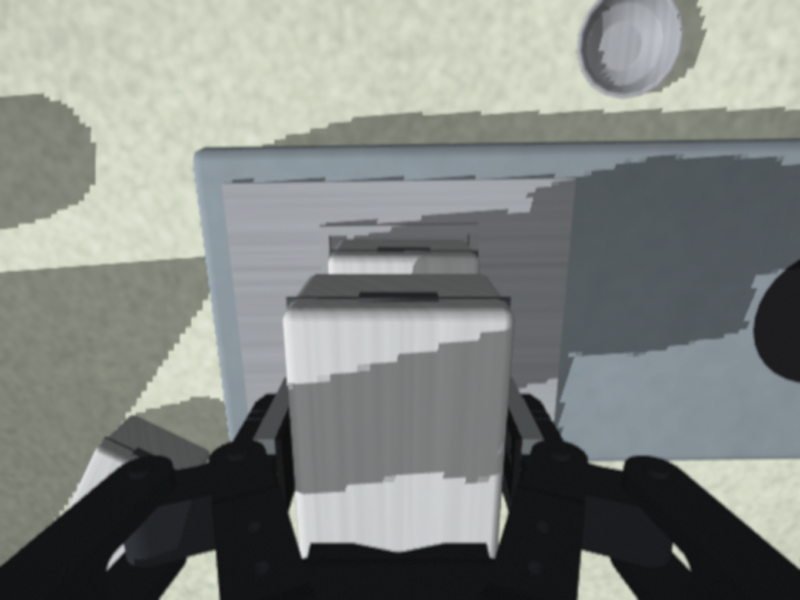

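The wrist view shows the held case's top front edge at about (287–511, 304) and its bottom edge at about (301–497, 275). The base case's top front edge is at about (330–478, 254). I'll compute the offset between them.

```bash
python3 - <<'E'
from h import *
import pickle
c,s,t=pickle.load(open('p1.pkl','rb'));k=.7
z=.0984+.0305
for nm,l,r,h in(('held top',(287,304),(511,302),z+.04),('held bot',(301,276),(496,276),z),('base top',(330,254),(478,254),.104)):
    P=cast(c,*(np.array(l)*k),h);Q=cast(c,*(np.array(r)*k),h);d=Q-P;print(nm,((P+Q)/2).round(4),np.linalg.norm(d).round(4),np.degrees(np.arctan2(d[1],d[0]))+90)
print(cast(c,403.5*k,254*k,.104))
I=c['img'];g=I.sum(2).astype(int)
print([ (v,g[v,282]) for v in range(168,222,2)])
print('row182',[(u,g[182,u]) for u in range(222,345,2)])
E
```

```text
held top [0.6384 0.0935 0.1689] 0.0521 11.645289289801994
held bot [0.6351 0.0929 0.1289] 0.0609 11.11242339712517
base top [0.6375 0.0913 0.104 ] 0.0532 11.113816844479118
[0.63744682 0.09146754 0.104     ]
[(168, np.int64(262)), (170, np.int64(254)), (172, np.int64(221)), (174, np.int64(140)), (176, np.int64(208)), (178, np.int64(301)), (180, np.int64(434)), (182, np.int64(520)), (184, np.int64(586)), (186, np.int64(610)), (188, np.int64(611)), (190, np.int64(589)), (192, np.int64(332)), (194, np.int64(257)), (196, np.int64(259)), (198, np.int64(257)), (200, np.int64(255)), (202, np.int64(254)), (204, np.int64(187)), (206, np.int64(107)), (208, np.int64(138)), (210, np.int64(174)), (212, np.int64(253)), (214, np.int64(273)), (216, np.int64(347)), (218, np.int64(441)), (220, np.int64(495))]
row182 [(222, np.int64(497)), (224, np.int64(494)), (226, np.int64(492)), (228, np.int64(495)), (230, np.int64(592)), (232, np.int64(625)), (234, np.int64(567)), (236, np.int64(554)), (238, np.int64(547)), (240, np.int64(537)), (242, np.int64(544)), (244, np.int64(540)), (246, np.int64(542)), (24
[... 374 characters left out ...]
2, np.int64(520)), (284, np.int64(518)), (286, np.int64(521)), (288, np.int64(516)), (290, np.int64(500)), (292, np.int64(385)), (294, np.int64(364)), (296, np.int64(358)), (298, np.int64(360)), (300, np.int64(373)), (302, np.int64(376)), (304, np.int64(371)), (306, np.int64(371)), (308, np.int64(366)), (310, np.int64(361)), (312, np.int64(356)), (314, np.int64(358)), (316, np.int64(362)), (318, np.int64(364)), (320, np.int64(364)), (322, np.int64(367)), (324, np.int64(372)), (326, np.int64(367)), (328, np.int64(364)), (330, np.int64(366)), (332, np.int64(350)), (334, np.int64(313)), (336, np.int64(306)), (338, np.int64(310)), (340, np.int64(310)), (342, np.int64(310)), (344, np.int64(310))]
```

Call:
send_rows([
  [0,0,0,0,0,0],
  [0,0,0,0,0,0],
  [0,0,0,0,0,0],
])

```text
t: 7.17
tcp_pos: [0.5956, 0.083, 0.0987]
orientation: [0.995, 0.096, -0.0, 0.0]
force: [-0.2, -0.4, -3.1]
width: 0.65
finger_force: 55.1
```

```bash
python3 - <<'E'
from h import *
import pickle
st=monitor.state();print(st['tcp_pos'],st['orientation'])
c=cam('wrist');pickle.dump(c,open('p2.pkl','wb'))
g=c['img'].sum(2).astype(int)
print('col',[(v,g[v,270]) for v in range(166,230)])
print('col',[(v,g[v,292]) for v in range(166,230)])
for v in (183,185,187,224,230,240):
    d=np.diff(g[v].astype(int)); print(v,[(u,d[u]) for u in range(190,375) if abs(d[u])>35])
E
```

```text
[0.59562273 0.08304992 0.09871305] [ 9.95388264e-01  9.59281031e-02 -3.29124752e-06  5.09598571e-05]
col [(166, np.int64(258)), (167, np.int64(257)), (168, np.int64(228)), (169, np.int64(172)), (170, np.int64(129)), (171, np.int64(153)), (172, np.int64(208)), (173, np.int64(260)), (174, np.int64(314)), (175, np.int64(385)), (176, np.int64(447)), (177, np.int64(491)), (178, np.int64(526)), (179, np.int64(556)), (180, np.int64(583)), (181, np.int64(600)), (182, np.int64(603)), (183, np.int64(603)), (184, np.int64(603)), (185, np.int64(603)), (186, np.int64(603)), (187, np.int64(602)), (188, np.int64(602)), (189, np.int64(603)), (190, np.int64(582)), (191, np.int64(490)), (192, np.int64(333)), (193, np.int64(260)), (194, np.int64(257)), (195, np.int64(254)), (196, np.int64(254)), (197, np.int64(254)), (198, np.int64(257)), (199, np.int64(263)), (200, np.int64(263)), (201, np.int64(263)), (202, np.int64(260)), (203, np.int64(237)), (204, np.int64(188)), (205, np.int64(127)), (206, np.int64(105)), (207, np.int64(121)), (208, np.int64(154)), (209, np.int64(178)), (210, np.int64(179)), (211
[... 1894 characters left out ...]
 (291, np.int64(-78)), (292, np.int64(-105)), (293, np.int64(-40))]
185 [(226, np.int64(92)), (227, np.int64(65)), (290, np.int64(-47)), (291, np.int64(-131)), (292, np.int64(-66))]
187 [(226, np.int64(85)), (227, np.int64(77)), (290, np.int64(-50)), (291, np.int64(-128)), (292, np.int64(-56))]
224 [(196, np.int64(46)), (197, np.int64(104)), (198, np.int64(41)), (354, np.int64(-48)), (355, np.int64(-52)), (356, np.int64(-53)), (357, np.int64(-53)), (358, np.int64(-40))]
230 [(197, np.int64(88)), (198, np.int64(85)), (351, np.int64(-43)), (354, np.int64(-47)), (355, np.int64(-58))]
240 [(197, np.int64(41)), (198, np.int64(103)), (199, np.int64(54)), (300, np.int64(-51)), (304, np.int64(-57))]
```

The held case is about 2 mm short in x, with y and yaw fine. I'll correct that and lower by feel.

Call:
send_rows([
  [2,0,-6,0,0,0],
  [2,0,-12,0,0,0],
  [2,0,-17,0,0,0],
  [2,0,-19,0,0,0],
  [2,0,-20,0,0,0],
  [2,0,-20,0,0,0],
])

```text
t: 7.72
tcp_pos: [0.5979, 0.0835, 0.078]
orientation: [0.995, 0.096, -0.0, 0.0]
force: [-1.0, -0.2, -2.8]
width: 0.65
finger_force: 55.1
```

Call:
send_rows([
  [0,0,-1,0,0,0],
  [0,0,-2,0,0,0],
  [0,0,-2,0,0,0],
])

```text
t: 7.97
tcp_pos: [0.5981, 0.0835, 0.0765]
orientation: [0.995, 0.096, 0.0, 0.0]
force: [-0.7, 0.4, -2.3]
width: 0.646
finger_force: 55.1
```

Call:
send_rows([
  [0,0,-1,0,0,0],
  [0,0,-1,0,0,0],
])

```text
t: 8.13
tcp_pos: [0.598, 0.0836, 0.0754]
orientation: [0.995, 0.096, 0.0, 0.0]
force: [0.4, -0.1, -2.0]
width: 0.646
finger_force: 55.1
```

Call:
send_rows([
  [0,0,-1,0,0,0],
  [0,0,-1,0,0,0],
])

```text
t: 8.3
tcp_pos: [0.598, 0.0835, 0.0743]
orientation: [0.995, 0.096, -0.0, 0.0]
force: [-0.2, 0.0, -3.0]
width: 0.649
finger_force: 55.1
```

Call:
send_rows([
  [0,0,-1,0,0,0],
  [0,0,-1,0,0,0],
])

```text
t: 8.47
tcp_pos: [0.5981, 0.0835, 0.0736]
orientation: [0.995, 0.096, 0.0, 0.0]
force: [0.2, 0.3, -1.2]
width: 0.65
finger_force: 55.3
```

Call:
send_rows([
  [0,0,-0.5,0,0,0],
  [0,0,-0.5,0,0,0],
])

```text
t: 8.63
tcp_pos: [0.5981, 0.0836, 0.0735]
orientation: [0.995, 0.096, 0.0, 0.0]
force: [-2.6, -0.2, 4.0]
width: 0.65
finger_force: 55.9
```

Call:
send_rows([
  [0,0,0.5,0,0,0],
  [0,0,0.5,0,0,0],
  [0,0,0.5,0,0,0],
  [0,0,0.5,0,0,0],
  [0,0,0.5,0,0,0],
  [0,0,20,0,0,0],
  [0,0,50,0,0,0],
  [0,0,70,0,0,0],
  [0,0,70,0,0,0],
  [0,0,70,0,0,0],
], fingers=0)

```text
t: 9.47
tcp_pos: [0.5984, 0.0835, 0.1438]
orientation: [0.995, 0.096, 0.001, 0.0]
force: [-0.2, -0.2, -0.4]
width: 0.999
finger_force: 0.0
```

Call:
send_rows([
  [-40,0,0,0,0,-0.1],
  [-80,20,0,0,0,-0.2],
  [-120,45,0,0,0,-0.3],
  [-150,75,0,0,0,-0.42],
  [-160,110,0,0,0,-0.525],
  [-160,139,0,0,0,-0.525],
  [-160,139,0,0,0,-0.525],
  [-160,139,0,0,0,-0.525],
  [-160,139,0,0,0,-0.525],
])

```text
t: 10.22
tcp_pos: [0.4376, 0.2222, 0.1421]
orientation: [0.986, -0.165, -0.001, 0.001]
force: [0.4, -0.3, 0.4]
width: 1.002
finger_force: 0.0
```

```bash
python3 - <<'E'
from h import *
import pickle
st=monitor.state();print(st['t'],st['tcp_pos'],st['orientation'],st['joints'].round(2))
c=cam('wrist');t=cam('top');pickle.dump((c,t),open('p3.pkl','wb'));save(c,'p3.png')
u,v=proj(c,[.438,.2225,.04]);print(u,v,rect2(c,u,v,.04,400))
u,v=proj(t,[.597,.084,.144]);print(u,v,rect2(t,u,v,.144,400))
u,v=proj(t,[.438,.2225,.04]);print(u,v,rect2(t,u,v,.04,400))
E
```

```text
10.2167 [0.43762946 0.22218282 0.14210556] [ 9.86322290e-01 -1.64825902e-01 -7.07514721e-04  5.12163322e-04] [ 0.34  0.37  1.94 -0.    0.83  2.24]
278.9296996024558 199.26832278700616 (array([438.4, 223.4]), array([52.7, 76.2]), -19.2)
243.47026283660998 190.22737222226277 (array([574.3,  88.8]), array([136.8, 132.7]), 12.0)
185.95258635265776 267.98498820780856 (array([624.6,  17.4]), array([1019.8, 1466. ]), -90.0)
```

View pics/p3.png

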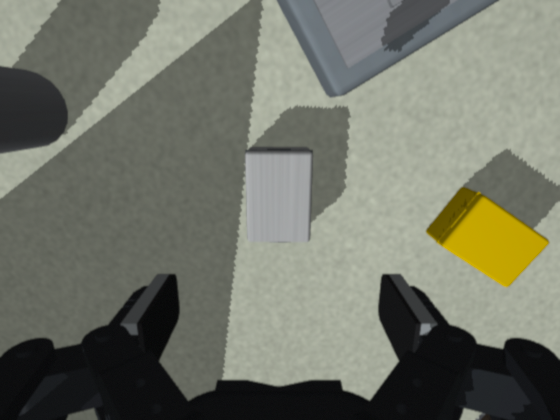

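The left case is centred under the gripper, with its top at (279,195). I'll descend and grip it.

Call:
send_rows([
  [0,0,-40,0,0,0],
  [0,0,-80,0,0,0],
  [0,0,-120,0,0,0],
  [0,0,-150,0,0,0],
  [0,0,-166,0,0,0],
  [0,0,-171,0,0,0],
  [0,0,-171,0,0,0],
])

```text
t: 10.9
tcp_pos: [0.4378, 0.2215, -0.0291]
orientation: [0.986, -0.166, -0.001, 0.001]
force: [0.8, 0.0, 0.6]
width: 0.998
finger_force: 0.0
```

Call:
send_rows([
  [0,0,0,0,0,0],
  [0,0,0,0,0,0],
  [0,0,0,0,0,0],
  [0,0,0,0,0,0],
  [0,0,0,0,0,0],
  [0,0,0,0,0,0],
], fingers=255, grip_force=50)

```text
t: 11.4
tcp_pos: [0.4388, 0.2227, -0.0266]
orientation: [0.986, -0.165, 0.001, -0.001]
force: [-0.3, -2.1, 6.5]
width: 0.648
finger_force: 53.3
```

Call:
send_rows([
  [0,0,25,0,0,0],
  [0,0,60,0,0,0],
  [0,0,100,0,0,0],
  [0,0,135,0,0,0.1],
  [5,-25,160,0,0,0.2],
  [30,-55,169,0,0,0.3],
  [60,-80,169,0,0,0.4],
  [90,-100,169,0,0,0.5],
  [120,-120,169,0,0,0.524],
  [140,-132,169,0,0,0.524],
])

```text
t: 12.23
tcp_pos: [0.5802, 0.0883, 0.142]
orientation: [0.995, 0.096, 0.001, 0.0]
force: [-0.6, -0.1, -3.3]
width: 0.646
finger_force: 55.8
```

Call:
send_rows([
  [19,-7,0,0,0,0],
  [19,-7,0,0,0,0],
  [19,-7,0,0,0,0],
  [19,-7,0,0,0,0],
  [19,-7,0,0,0,0],
])

```text
t: 12.65
tcp_pos: [0.5961, 0.0841, 0.1413]
orientation: [0.995, 0.096, -0.0, 0.0]
force: [0.3, 0.0, -3.2]
width: 0.645
finger_force: 55.8
```

```bash
python3 - <<'E'
from h import *
import pickle
st=monitor.state();print(st['t'],st['tcp_pos'],st['orientation'])
c=cam('wrist');pickle.dump(c,open('p4.pkl','wb'));save(c,'p4.png')
g=c['img'].sum(2).astype(int)
d=lambda a:np.diff(a)
for u in(255,290): print('col',u,[(v,int(g[v,u])) for v in range(160,226,2)])
for v in (186,189,230,240):
    e=np.diff(g[v]); print(v,[(u,int(e[u])) for u in range(180,385) if abs(e[u])>35])
E
```

```text
12.65 [0.59612538 0.08408325 0.14134072] [ 9.95371226e-01  9.61047002e-02 -9.21446071e-05  1.28168106e-05]
col 255 [(160, 219), (162, 240), (164, 245), (166, 243), (168, 239), (170, 199), (172, 250), (174, 364), (176, 481), (178, 549), (180, 595), (182, 596), (184, 598), (186, 595), (188, 584), (190, 391), (192, 252), (194, 251), (196, 245), (198, 247), (200, 238), (202, 158), (204, 102), (206, 123), (208, 185), (210, 242), (212, 276), (214, 373), (216, 456), (218, 504), (220, 546), (222, 582), (224, 593)]
col 290 [(160, 146), (162, 228), (164, 245), (166, 242), (168, 182), (170, 169), (172, 241), (174, 314), (176, 344), (178, 358), (180, 361), (182, 362), (184, 362), (186, 364), (188, 360), (190, 289), (192, 244), (194, 245), (196, 249), (198, 247), (200, 242), (202, 175), (204, 101), (206, 171), (208, 232), (210, 245), (212, 278), (214, 371), (216, 454), (218, 504), (220, 545), (222, 580), (224, 591)]
186 [(227, 77), (228, 94), (282, -39), (283, -121), (284, -58)]
189 [(227, 59), (228, 88), (288, -98), (289, -44)]
230 [(200, 91), (201, 77), (337, -42), (338, -103), (339, -62)]
240 [(200, 48), (201, 105), (202, 44), (292, -51), (300, -60), (366, 51), (367, 79), (372, -56), (373, -91), (374, -37), (378, 66), (379, 57)]
```

View pics/p4.png

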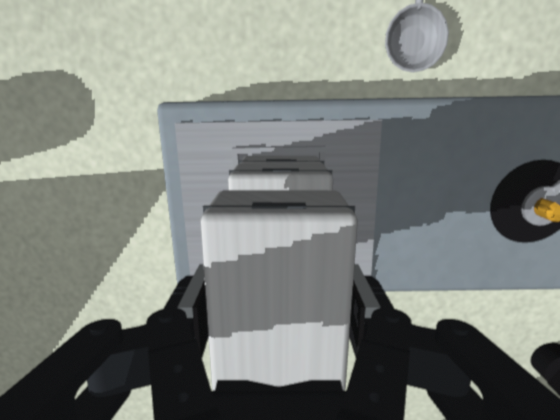

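The held case is above the two aligned cases, and its front edge at row 215 leaves it about 2 mm short in x. I'll correct that and lower by feel.

Call:
send_rows([
  [2,-0.5,-6,0,0,0],
  [2,-0.5,-12,0,0,0],
  [2,-0.5,-17,0,0,0],
  [2,-0.5,-20,0,0,0],
  [2,-0.5,-20,0,0,0],
  [2,-0.5,-20,0,0,0],
])

```text
t: 13.2
tcp_pos: [0.5989, 0.0831, 0.1206]
orientation: [0.995, 0.096, -0.0, 0.0]
force: [-0.4, -0.3, -3.2]
width: 0.647
finger_force: 55.9
```

Call:
send_rows([
  [0,0,-1,0,0,0],
  [0,0,-1.5,0,0,0],
])

```text
t: 13.37
tcp_pos: [0.5991, 0.083, 0.1196]
orientation: [0.995, 0.096, 0.0, 0.0]
force: [0.0, 0.6, -3.3]
width: 0.641
finger_force: 55.9
```

Call:
send_rows([
  [0,0,-1,0,0,0],
  [0,0,-1,0,0,0],
])

```text
t: 13.53
tcp_pos: [0.599, 0.083, 0.1184]
orientation: [0.995, 0.096, -0.0, 0.0]
force: [-0.4, -0.2, -2.5]
width: 0.645
finger_force: 55.9
```

Call:
send_rows([
  [0,0,-1,0,0,0],
  [0,0,-1,0,0,0],
])

```text
t: 13.7
tcp_pos: [0.5991, 0.083, 0.1176]
orientation: [0.995, 0.096, 0.0, 0.0]
force: [-0.2, -0.2, -3.0]
width: 0.649
finger_force: 55.9
```

Call:
send_rows([
  [0,0,-0.7,0,0,0],
  [0,0,-0.7,0,0,0],
])

```text
t: 13.87
tcp_pos: [0.5992, 0.0831, 0.1175]
orientation: [0.995, 0.096, 0.0, 0.0]
force: [-2.5, -0.6, 3.6]
width: 0.643
finger_force: 56.6
```

Call:
send_rows([
  [0,0,-0.5,0,0,0],
  [0,0,-0.5,0,0,0],
])

```text
t: 14.03
tcp_pos: [0.5992, 0.0831, 0.1175]
orientation: [0.995, 0.096, 0.001, 0.0]
force: [-4.8, -0.7, 9.0]
width: 0.646
finger_force: 57.4
```

Call:
send_rows([
  [0,0,1,0,0,0],
  [0,0,1,0,0,0],
  [0,0,1,0,0,0],
  [0,0,1,0,0,0],
  [0,0,1,0,0,0],
  [0,0,20,0,0,0],
  [0,0,50,0,0,0],
  [0,0,70,0,0,0],
  [0,0,70,0,0,0],
], fingers=0)

```text
t: 14.78
tcp_pos: [0.6007, 0.0831, 0.1903]
orientation: [0.995, 0.096, 0.003, 0.0]
force: [-0.1, -0.1, 0.2]
width: 0.999
finger_force: 0.0
```

```bash
python3 - <<'E'
from h import *
import pickle
st=monitor.state();print(st['t'],st['tcp_pos'],st['orientation'],st['width'])
c=cam('wrist');t=cam('top');pickle.dump((c,t),open('p5.pkl','wb'))
I=c['img'].astype(int);g=I.sum(2)
for z,p in((.184,[.599,.084]),):
    u,v=proj(c,p+[z]);print(u,v)
    for thr in(330,400,480): 
        try: print(thr,rect2(c,u,v,z,thr))
        except Exception as e: print(e)
for v in (170,180,190,200,210,220):
    e=np.diff(g[v]); print(v,[(u,int(e[u])) for u in range(180,385) if abs(e[u])>40])
for u in(250,290): print(u,[(v,int(x)) for v,x in enumerate(np.diff(g[130:260,u]),130) if abs(x)>35])
E
```

```text
14.7833 [0.60072713 0.08311692 0.19030417] [9.95395447e-01 9.58029264e-02 3.10365365e-03 2.66287207e-04] 0.9994478851358285
278.14991099912334 245.28617335150722
330 (array([618. ,  84.7]), array([112.5, 114. ]), -79.0)
400 (array([612.9,  92.7]), array([105.5,  82.2]), 11.0)
480 (array([599.3,  85.3]), array([76.1, 52.8]), 10.9)
170 [(235, -61), (236, -56)]
180 [(229, 50), (324, -49), (325, -55), (326, -42)]
190 [(181, -55), (228, 88), (229, 60), (323, -51), (324, -70), (325, -75), (326, -57)]
200 [(182, -65), (228, 65), (229, 98), (317, -41), (318, -110), (319, -50)]
210 [(183, -67), (229, 92), (230, 45), (315, -62), (316, -87)]
220 [(184, -58), (229, 75), (230, 90), (318, -65), (319, -87)]
250 [(144, -51), (145, -69), (146, 37), (147, 69), (151, -45), (152, -52), (153, -45), (176, 46), (177, 64), (178, 54), (179, 37)]
290 [(141, -59), (142, -60), (162, -44), (164, 36), (165, 41), (171, -43), (172, -41), (174, 49), (175, 51), (176, 48), (177, 64), (178, 56), (179, 38)]
```

The column is good: the top case is at (599,85) with yaw 10.9°. Now the knob.

Call:
send_rows([
  [-18,-37,0,0,0,-0.1],
  [-140,-328,0,0,0,-0.49],
  [-140,-328,0,0,0,-0.49],
  [-140,-328,-20,0,0,-0.49],
  [-140,-328,-40,0,0,-0.49],
  [-140,-328,-50,0,0,-0.49],
  [-140,-328,-50,0,0,-0.49],
  [-140,-328,-50,0,0,-0.49],
  [-140,-328,-50,0,0,-0.49],
  [-140,-328,-50,0,0,-0.49],
])

```text
t: 15.72
tcp_pos: [0.4563, -0.2483, 0.1336]
orientation: [0.989, -0.151, -0.002, -0.001]
force: [-0.2, -0.3, -0.1]
width: 1.004
finger_force: 0.0
```

Call:
send_rows([
  [0,0,0,0,0,0],
  [0,0,0,0,0,0],
  [0,0,0,0,0,0],
])

```text
t: 15.97
tcp_pos: [0.4593, -0.244, 0.136]
orientation: [0.989, -0.148, -0.0, -0.0]
force: [-0.5, -0.3, -0.3]
width: 0.998
finger_force: 0.0
```

```bash
python3 - <<'E'
from h import *
import pickle
st=monitor.state();print(st['t'],st['tcp_pos'],st['orientation'])
c=cam('wrist');pickle.dump(c,open('k1.pkl','wb'))
g=c['img'].astype(int).sum(2)
d=(g<110).astype(np.uint8);n,l,s,ce=cv2.connectedComponentsWithStats(d)
for i in range(1,n):
    if s[i,4]>200: print(s[i],ce[i].round(1),cast(c,*ce[i],.022).round(4))
print(proj(c,[.465,-.245,.03]))
E
```

```text
15.9667 [ 0.45928698 -0.24400768  0.13603445] [ 9.88980255e-01 -1.48047244e-01 -2.26620453e-04 -1.35304096e-04]
[   0    0   60   71 3020] [32.1 36.4] [ 0.6369 -0.0984  0.022 ]
[ 315   36   66   53 2224] [341.5  62.7] [ 0.5487 -0.3224  0.022 ]
[ 33  99 116  65 690] [ 92.2 129.3] [ 0.5598 -0.1117  0.022 ]
[ 377  135   67   52 2103] [405.4 159. ] [ 0.4591 -0.3562  0.022 ]
[ 262  155   43   63 1534] [283.  188.6] [ 0.4649 -0.2489  0.022 ]
[    0   275   560   145 37513] [279.7 375.8] [ 0.2738 -0.1876  0.022 ]
(np.float64(278.73661968961045), np.float64(191.96020852452392))
```

```bash
python3 - <<'E'
from h import *
import pickle
c=pickle.load(open('k1.pkl','rb'))
n,m,yaw,a,b=knob(c,255,145,312,225);print(n,m,yaw,a,b)
g=c['img'].astype(int).sum(2)
for v in range(152,222,3):
    r=np.nonzero(g[v,255:312]<130)[0]+255
    if len(r): print(v,r[0],r[-1],(r[0]+r[-1])/2,len(r))
E
```

```text
145 [ 0.47729522 -0.25258046] 160.02243396039322 -0.01608254501523284 0.02750014461417945
155 283 285 284.0 3
158 281 286 283.5 6
161 280 287 283.5 3
164 277 289 283.0 7
167 271 295 283.0 20
170 268 298 283.0 25
173 266 300 283.0 29
176 264 302 283.0 33
179 264 303 283.5 34
182 263 304 283.5 36
185 262 304 283.0 37
188 262 304 283.0 38
191 262 304 283.0 43
194 263 303 283.0 41
197 264 302 283.0 39
200 266 300 283.0 35
203 269 297 283.0 29
206 273 293 283.0 21
209 277 290 283.5 14
212 277 289 283.0 13
215 277 289 283.0 13
218 279 288 283.5 10
```

```bash
python3 - <<'E'
from h import *
import pickle
c=pickle.load(open('k1.pkl','rb'))
y=np.radians(-17);d=np.array([np.cos(y),np.sin(y)])
N=cast(c,283.7,154,.048)[:2];T=cast(c,283.3,219,.048)[:2];H=cast(c,283.3,188,.022)[:2]
print(N-.031*d,T+.020*d,H,np.linalg.norm(N-T))
print(proj(c,[.4593,-.244,.048]))
E
```

```text
[ 0.46725792 -0.2497067 ] [ 0.4654372  -0.24902715] [ 0.4653799  -0.24929649] 0.05293998151660909
(np.float64(279.6311970903099), np.float64(204.12028467017913))
```

The knob is centred at about (0.466, -0.249) and its bar is aligned with the tool at yaw -17°.

Call:
send_rows([
  [7,-5,-35,0,0,0],
  [7,-5,-70,0,0,0],
  [7,-5,-105,0,0,0],
  [7,-5,-130,0,0,0],
  [7,-5,-140,0,0,0],
  [7,-5,-145,0,0,0],
  [7,-5,-145,0,0,0],
])

```text
t: 16.6
tcp_pos: [0.4664, -0.2495, -0.0088]
orientation: [0.989, -0.148, -0.0, -0.0]
force: [-0.2, -0.4, 0.7]
width: 0.999
finger_force: 0.0
```

Call:
send_rows([
  [0,0,0,0,0,0],
  [0,0,0,0,0,0],
  [0,0,0,0,0,0],
  [0,0,0,0,0,0],
  [0,0,0,0,0,0],
  [0,0,0,0,0,0],
  [0,0,0,0,0,0],
  [0,0,0,0,0,0],
], fingers=255, grip_force=60)

```text
t: 17.27
tcp_pos: [0.4662, -0.2501, -0.0082]
orientation: [0.989, -0.149, 0.0, 0.0]
force: [-0.8, 0.4, 6.3]
width: 0.137
finger_force: 59.1
```

Call:
send_rows([
  [0,0,30,0,0,0],
  [0,0,70,0,0,0],
  [0,0,110,0,0,0],
  [0,0,148,0,0,0],
  [25,33,158,0,0,0],
  [50,66,158,0,0,0],
  [75,99,158,0,0,0],
  [100,132,158,0,0,0],
  [112,148,158,0,0,0],
  [112,148,158,0,0,0],
])

```text
t: 18.1
tcp_pos: [0.5799, -0.0986, 0.1491]
orientation: [0.989, -0.147, 0.0, -0.0]
force: [-0.7, 0.7, -0.9]
width: 0.138
finger_force: 59.0
```

Call:
send_rows([
  [0,0,0,0,0,0],
  [0,0,0,0,0,0],
  [0,0,0,0,0,0],
  [0,0,0,0,0,0],
])

```text
t: 18.43
tcp_pos: [0.5776, -0.1029, 0.1493]
orientation: [0.989, -0.149, -0.0, 0.0]
force: [0.2, -0.5, -1.0]
width: 0.139
finger_force: 59.0
```

```bash
python3 - <<'E'
from h import *
import pickle
st=monitor.state();print(st['t'],st['tcp_pos'],st['orientation'],st['width'])
c=cam('wrist');pickle.dump(c,open('s1.pkl','wb'))
print(proj(c,[.636,-.112,.0875]),proj(c,[.636,-.112,.0715]))
I=c['img'].astype(int)
br=((I[:,:,0]-I[:,:,2])>40).astype(np.uint8);n,l,s,ce=cv2.connectedComponentsWithStats(br)
for i in range(1,n):
    if s[i,4]>20: print('brass',s[i],ce[i].round(1),cast(c,*ce[i],.0875).round(4))
u,v=map(int,proj(c,[.636,-.112,.0875]))
g=I.sum(2)
for r in range(v-45,v+45,3): print(r,' '.join('%3d%s'%(g[r,x]//3,'*' if br[r,x] else ' ') for x in range(u-45,u+46,3)))
E
```

```text
18.4333 [ 0.577582   -0.10291307  0.14934925] [ 9.88796628e-01 -1.49268962e-01 -3.73838882e-05  5.90124867e-05] 0.13878078811882874
(np.float64(267.31809697737845), np.float64(132.23756308540885)) (np.float64(267.993166966018), np.float64(130.72341996413763))
brass [254 123  23  19 348] [264.6 130.9] [ 0.6374 -0.1105  0.0875]
87 155  168  167  166  168  169  157   65   40   39   38   39   38   38   38   42   39   37   28   26   26   34   63  146  172  169  169  169  170  171  170 
90 122  167  167  166  167  134   45   38   39   39   38   38   38   38   42  136  107   32   27   26   26   28   36   41  105  108  134  119  121  161  170 
93 104  165  166  167  131   40   39   38   38   39   39   39   38   39   58  172  172   36   27   26   26   26   25   32   27   66  106  106  105  131  171 
96 103  155  167  137   42   38   37   37   38   38   38   38   39   39  106  187  174   29   27   26   26   26   25   27   26   27   67  106  105  129  171 
99 102  121  162   50   38   37   37   38   39   38   38   38   38   40  155  188  187   34   27   26   28   25   25   25   26   27   27   8
[... 3291 characters left out ...]
  36   35   36   35   35   42  121  162  163  162  163  163  163 
165 157  168  168  169  168  167  164  132   56   35   35   36   35   36   35   35   35   36   36   36   36   37   68  149  164  164  163  163  164  164  164 
168 167  167  167  166  167  167  166  165  161  124   75   38   36   35   36   35   36   35   36   43   83  134  160  163  163  164  164  165  165  166  164 
171 167  166  166  166  167  166  166  166  165  166  165  152  129  113   87   87   98  113  134  153  161  162  162  164  164  165  164  165  166  166  165 
174 165  166  165  165  166  167  166  165  164  166  165  166  166  167  166  164  164  163  162  161  161  161  163  164  165  165  164  166  166  166  164
```

```bash
cat > sp.py <<'E'
from h import *
from scipy.optimize import least_squares
def spindle(c,u,v):
    I=c['img'].astype(int);g=I.sum(2)
    m=(g>225).astype(np.uint8); n,l,s,ce=cv2.connectedComponentsWithStats(m)
    m=(l==l[int(v),int(u)]).astype(np.uint8)
    ct=max(cv2.findContours(m,cv2.RETR_EXTERNAL,cv2.CHAIN_APPROX_NONE)[0],key=cv2.contourArea)[:,0]
    P=np.array([cast(c,a,b,.0715)[:2] for a,b in ct])*1000
    p0=P.mean(0)
    f=lambda q:np.hypot(*(P-q[:2]).T)-q[2]
    r=least_squares(f,[*p0,15],loss='cauchy',f_scale=.3).x
    d=np.hypot(*(P-r[:2]).T); far=P[d>r[2]+3]; 
    tip=P[d.argmax()]-r[:2]; mm=far.mean(0)-r[:2]
    return r,d.max(),np.degrees(np.arctan2(tip[1],tip[0])),np.degrees(np.arctan2(mm[1],mm[0])),len(P)
E
python3 - <<'E'
from sp import *
import pickle
c=pickle.load(open('s1.pkl','rb'))
r=spindle(c,264,130);print(r)
print('collar ctr at tip height px',cast(c,264.6,130.9,.0875)*1000)
print(proj(c,[r[0][0]/1e3,r[0][1]/1e3,.0875]))
# held knob: dark/white features
g=c['img'].astype(int).sum(2)
for v in range(205,300,5): print(v,' '.join('%3d'%(g[v,x]//3) for x in range(225,340,4)))
E
```

```text
(array([ 638.18384242, -110.79586982,   15.11824225]), np.float64(27.180996905545022), np.float64(-24.505442348675807), np.float64(-21.949202866249454), 148)
collar ctr at tip height px [ 637.40128759 -110.4932233    87.5       ]
(np.float64(264.6703697478823), np.float64(129.64476283946738))
205 165 165 166 166 165 164 164 165 164 164 162 160 161 160 160 162 163 163 162 160 162 162 162 160 153 143 189 222 222
210 165 165 165 165 163 165 165 165 164 165 162 160 162 155 155 161 163 164 162 160 160 158 144 149 219 221 223 226 232
215 165 166 166 164 164 165 166 165 165 164 163 162 149  16  19 161 163 164 163 154 144 168 230 231 230 230 224 225 224
220 167 168 167 163 164 164 164 164 165 164 161 140  54  16  17  86 152 148 141 194 225 231 231 227 225 229 231 225 224
225 168 169 168 166 165 164 164 165 154  42  17  16  21  16  16  13  16  17 107 220 224 227 225 228 228 227 228 227 229
230 166 168 169 167 165 165 165  66  16  16  16  21  17  17  17  14  16  17  16  16 153 229 225 224 223 226 225 226 226
235 167 167 167 165 163 164  52  16  14  15  18  20  17  22  22  15  14  14  14  15  1
[... 773 characters left out ...]
  30  30  75  83  82  42  22  21  22 147 100  22  21  22  75  82  83  46  23  23 219 224 226 224 225
275 222 226 177  24  24  24  82  83  83  29  22  20  23 147 100  21  21  22  57  83  83  71  24  23  39 219 224 223 228
280 225 222  42  23  24  27  83  83  83  21  21  21  22 147 100  22  22  20  42  83  82  80  25  24  23 130 227 223 228
285 220 210  24  23  24  44  83  83  82  21  21  23  22 147  99  22  21  19  30  83  83  82  25  23  24  37 227 223 225
290 224 130  24  23  24  66  82  83  79  19  21  22  22 114  77  22  21  19  23  83  82  83  40  24  23  23 210 220 218
295 222  35  24  24  24  80  83  83  74  19  22  22  22  21  21  22  21  19  19  82  83  82  60  24  24  23 118 226 225
```

```bash
python3 - <<'E'
from sp import *
import pickle
c=pickle.load(open('s1.pkl','rb'))
p=np.array([.577582,-.10291,.14935]);y=np.radians(-17.15);X=np.array([np.cos(y),np.sin(y),0]);Y=np.array([-np.sin(y),np.cos(y),0])
zb=p[2]+.0082
q=lambda a,b,h:np.round(proj(c,np.array([p[0],p[1],0])+a*X+b*Y+[0,0,zb+h]),1)
for n,a in dict(noseb=(.031,0,.022),noset=(.031,0,.048),hubfb=(.02,0,0),hubft=(.02,0,.022),L0=(0,.02,0),R0=(0,-.02,0),Lt=(0,.02,.022),tail=(-.02,0,.048),zero=(0,0,.048)).items(): print(n,q(*a))
g=c['img'].astype(int).sum(2)//3
print([(v,int(g[v,279])) for v in range(205,245)])
print([(v,int(g[v,265])) for v in range(212,240)],[(v,int(g[v,292])) for v in range(212,240)])
for v in(228,232,236,240): print(v,[int(x) for x in np.nonzero(g[v,230:330]<45)[0][[0,-1]]+230])
for v in(260,280): print([(x,int(g[v,x])) for x in range(272,288)])
rr=spindle(c,264,130)[0]/1e3;print(proj(c,[rr[0],rr[1],.0715]))
E
```

```text
noseb [280.5 208.5]
noset [280.9 227.7]
hubfb [280.2 216.8]
hubft [280.5 231.3]
L0 [243.2 252.1]
R0 [317.2 252. ]
Lt [238.7 270.5]
tail [280.7 341. ]
zero [280.8 299.5]
[(205, 161), (206, 161), (207, 160), (208, 160), (209, 160), (210, 155), (211, 132), (212, 85), (213, 38), (214, 17), (215, 16), (216, 15), (217, 16), (218, 16), (219, 16), (220, 17), (221, 16), (222, 16), (223, 16), (224, 16), (225, 16), (226, 17), (227, 16), (228, 16), (229, 17), (230, 17), (231, 18), (232, 20), (233, 21), (234, 22), (235, 22), (236, 22), (237, 27), (238, 59), (239, 111), (240, 148), (241, 157), (242, 157), (243, 158), (244, 157)]
[(212, 161), (213, 163), (214, 163), (215, 163), (216, 163), (217, 163), (218, 163), (219, 163), (220, 161), (221, 151), (222, 119), (223, 66), (224, 23), (225, 17), (226, 15), (227, 16), (228, 17), (229, 16), (230, 16), (231, 17), (232, 16), (233, 17), (234, 15), (235, 18), (236, 19), (237, 22), (238, 25), (239, 23)] [(212, 164), (213, 164), (214, 163), (215, 164), (216, 163), (217, 163), (218, 162), (219, 159), (220, 151), (221, 139), (222, 107), (223, 57), (224, 21), (225, 16), (226, 15), (227, 15), (228, 15), (229, 17), (230, 17), (231, 16), (232, 15), (233, 17), (234, 15), (235, 16), (236, 16), (237, 17), (238, 17), (239, 16)]
228 [257, 300]
232 [252, 304]
236 [249, 308]
240 [247, 310]
[(272, 22), (273, 21), (274, 26), (275, 54), (276, 106), (277, 147), (278, 158), (279, 157), (280, 148), (281, 111), (282, 56), (283, 23), (284, 23), (285, 22), (286, 23), (287, 21)]
[(272, 22), (273, 22), (274, 26), (275, 54), (276, 106), (277, 147), (278, 158), (279, 157), (280, 144), (281, 100), (282, 47), (283, 22), (284, 22), (285, 22), (286, 22), (287, 22)]
(np.float64(265.5085872277951), np.float64(128.28595527362998))
```

Spindle is at (638.2, -110.8) with yaw about -22°. The knob in hand sits -1.6 mm along tool X and +0.9 mm along tool Y of the TCP. I'll move above the spindle.

Call:
send_rows([
  [15,-2,0,0,0,-0.03],
  [35,-5,0,0,0,-0.085],
  [52,-8,0,0,0,-0.085],
  [61.7,-9.3,-10,0,0,-0.085],
  [61.7,-9.3,-35,0,0,-0.085],
  [61.7,-9.3,-54,0,0,-0.085],
  [61.7,-9.3,-62,0,0,-0.085],
  [61.7,-9.3,-62,0,0,-0.085],
  [61.7,-9.3,-62,0,0,-0.085],
  [61.7,-9.3,-62,0,0,-0.085],
])

```text
t: 19.32
tcp_pos: [0.6402, -0.1115, 0.0883]
orientation: [0.982, -0.19, 0.001, 0.0]
force: [0.5, -0.0, 0.1]
width: 0.138
finger_force: 58.9
```

Call:
send_rows([
  [0,0,0,0,0,0],
  [0,0,0,0,0,0],
])

```text
t: 19.48
tcp_pos: [0.6401, -0.1114, 0.0884]
orientation: [0.982, -0.19, 0.001, 0.0]
force: [0.0, -0.3, -0.6]
width: 0.139
finger_force: 58.9
```

Call:
send_rows([
  [-0.8,-0.8,-3,0,0,0],
  [-0.8,-0.8,-6,0,0,0],
  [-0.8,-0.8,-7,0,0,0],
  [-0.8,-0.8,-7,0,0,0],
])

```text
t: 19.82
tcp_pos: [0.6387, -0.112, 0.0799]
orientation: [0.982, -0.19, -0.0, 0.0]
force: [-0.1, -0.1, -0.4]
width: 0.136
finger_force: 58.9
```

Call:
send_rows([
  [0,0,-1,0,0,0],
  [0,0,-2,0,0,0],
  [0,0,-2,0,0,0],
])

```text
t: 20.07
tcp_pos: [0.6389, -0.112, 0.078]
orientation: [0.982, -0.19, -0.0, 0.0]
force: [0.7, 0.4, -0.6]
width: 0.135
finger_force: 58.9
```

Call:
send_rows([
  [0,0,-1,0,0,0],
  [0,0,-2,0,0,0],
  [0,0,-2,0,0,0],
])

```text
t: 20.32
tcp_pos: [0.6389, -0.112, 0.076]
orientation: [0.982, -0.19, -0.0, 0.0]
force: [-0.5, -0.8, -0.5]
width: 0.132
finger_force: 58.9
```

Call:
send_rows([
  [0,0,-1,0,0,0],
  [0,0,-1,0,0,0],
])

```text
t: 20.48
tcp_pos: [0.6389, -0.112, 0.0751]
orientation: [0.982, -0.19, -0.0, 0.0]
force: [0.6, 0.1, -1.6]
width: 0.137
finger_force: 58.9
```

The knob's underside is 4 mm below the spindle tip with no contact force, so it has entered the bore. I'll continue down.

Call:
send_rows([
  [0,0,-1.5,0,0,0],
  [0,0,-3,0,0,0],
  [0,0,-3,0,0,0],
])

```text
t: 20.73
tcp_pos: [0.6388, -0.112, 0.0719]
orientation: [0.982, -0.19, -0.0, 0.0]
force: [-0.1, -1.0, 0.5]
width: 0.136
finger_force: 58.9
```

Call:
send_rows([
  [0,0,-1.5,0,0,0],
  [0,0,-3,0,0,0],
  [0,0,-3,0,0,0],
])

```text
t: 20.98
tcp_pos: [0.6388, -0.112, 0.0689]
orientation: [0.982, -0.19, -0.0, 0.0]
force: [-0.6, -0.1, -1.0]
width: 0.136
finger_force: 58.9
```

Call:
send_rows([
  [0,0,-1.5,0,0,0],
  [0,0,-3,0,0,0],
  [0,0,-3,0,0,0],
])

```text
t: 21.23
tcp_pos: [0.6388, -0.112, 0.0659]
orientation: [0.982, -0.19, -0.0, 0.0]
force: [1.3, 0.0, -0.4]
width: 0.135
finger_force: 58.9
```

Call:
send_rows([
  [0,0,-1,0,0,0],
  [0,0,-2,0,0,0],
  [0,0,-2,0,0,0],
])

```text
t: 21.48
tcp_pos: [0.6389, -0.112, 0.0641]
orientation: [0.982, -0.19, -0.0, 0.0]
force: [-0.0, -0.1, 0.0]
width: 0.139
finger_force: 58.9
```

Call:
send_rows([
  [0,0,-1,0,0,0],
  [0,0,-2,0,0,0],
  [0,0,-2,0,0,0],
])

```text
t: 21.73
tcp_pos: [0.6391, -0.1121, 0.0624]
orientation: [0.982, -0.19, 0.0, 0.0]
force: [-0.7, -0.6, 3.7]
width: 0.135
finger_force: 59.3
```

Call:
send_rows([
  [0,0,-1,0,0,0],
  [0,0,-2,0,0,0],
  [0,0,-3,0,0,0],
  [0,0,-3,0,0,0],
])

```text
t: 22.07
tcp_pos: [0.6391, -0.1121, 0.0594]
orientation: [0.982, -0.19, 0.0, 0.0]
force: [-1.0, -0.5, 6.1]
width: 0.135
finger_force: 59.6
```

Call:
send_rows([
  [0,0,-1,0,0,0],
  [0,0,-2,0,0,0],
  [0,0,-3,0,0,0],
  [0,0,-3,0,0,0],
])

```text
t: 22.4
tcp_pos: [0.6391, -0.1121, 0.0566]
orientation: [0.982, -0.19, 0.0, 0.0]
force: [-1.6, 0.6, 8.3]
width: 0.138
finger_force: 59.9
```

Call:
send_rows([
  [0,0,-1,0,0,0],
  [0,0,-1,0,0,0],
])

```text
t: 22.57
tcp_pos: [0.6391, -0.1121, 0.0557]
orientation: [0.982, -0.19, 0.0, 0.0]
force: [-2.1, 1.1, 8.6]
width: 0.131
finger_force: 60.0
```

The force began at the collar height and follows the spring. Now down to the stop.

Call:
send_rows([
  [0,0,-1,0,0,0],
  [0,0,-1,0,0,0],
])

```text
t: 22.73
tcp_pos: [0.6392, -0.1121, 0.0552]
orientation: [0.982, -0.19, 0.0, 0.0]
force: [-2.1, 1.0, 12.4]
width: 0.135
finger_force: 60.7
```

Call:
send_rows([
  [0,0,-1,0,0,0],
  [0,0,-1,0,0,0],
  [0,0,-1,0,0,0],
])

```text
t: 22.98
tcp_pos: [0.6393, -0.1122, 0.0551]
orientation: [0.982, -0.19, 0.001, 0.0]
force: [-5.3, 1.7, 20.6]
width: 0.138
finger_force: 61.8
```

```bash
python3 - <<'E'
from h import *
c=cam('top');u,v=proj(c,[.598,.085,.184]);print(u,v,rect2(c,u,v,.184,480))
s=monitor.state();print(s['t'],s['tcp_pos'],s['force'],s['width'])
print(workorder.job_done())
E
```

```text
241.0188879087159 185.10803683068792 (array([586.7, 102.7]), array([87.5, 97.9]), -77.6)
23.0333 [ 0.63931008 -0.11214513  0.05514727] [-4.71142512  1.594774   20.32877746] 0.13820848226701077
the job is handed in; nothing more can be done
None
```

I handed the job in at 23 s: both loose cases are stacked on the base case, and the knob is on the spindle, held down against its stop at about 20 N. A wrist-camera check right after stacking found the top case square on the column. My final top-camera check failed to isolate that case, so it confirmed nothing.

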